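# Clip the bottle opener onto the eye under the spice shelf

### The arm

A 6-joint arm with a two-finger parallel gripper is mounted at the origin on a cart in front of the work surface, level with it; the furniture and walls round the work are solid. World frame = base frame: x ahead of the robot, y to its left, z up, the work surface at z = 0. Lengths are in mm, angles in rad, forces in N, time in s.
With the tool pointing down it reaches from about 325 to 850 mm from the base axis. Payload 4.4 kg.
Tool frame: the origin (TCP) lies between the finger pads; the fingertips stand 22 mm ahead of it and the grasp point (between the pads) lies 3 mm ahead of it; z points along the fingers, y is the line along which they close (so a half turn about z gives the same grasp; the last joint's range is limited). The gripper opens to 94 mm and grips with 3 to 60 N. Pads are 16 mm wide; open, the fingers measure 119 mm over their backs; the gripper's body (75 mm by 177 mm) begins 78 mm behind the grasp point.
Start: joints at [-1.49, 0.207, 1.542, -0, 1.393, -0.15], TCP at [131.522, -559.758, 227.447] pointing down, gripper open.
Joint ranges: [-2.73, 2.73], [-0.86, 2.22], [0.23, 2.46], [-1.11, 4.25], [0.08, 2.63], [-2.82, 2.82]. Speed limits (rad/s): [2.79, 2.79, 3.14, 3.14, 3.14, 3.14].

### API

Orientations are given as a unit quaternion [w, x, y, z].
In Python, from rig import bot, cams gives the robot as it stands.
- The arm moves only by the tool carry_out, never from a script. Its argument "rows" is text: rows parted by semicolons, each of 7 numbers parted by spaces: the turn, a rotation vector about the world's x, y, z in degrees, then the shift along the world's x, y, z in m, then the closure, from 0 (fully open) to 1 (shut). A call has 1 to 5 rows; each row is the pose to reach, as a shift and turn from the pose commanded when the call began; what a row does not reach only later rows make up. A row lasts 1/8 s, in which the tool goes at most 62.5 mm and 10.7 degrees, less where a joint would pass 70% of its speed; a pose out of reach is approached as far as the arm can. A call with a gripper value outside its range is refused whole. The fingers move at their own pace and stop on an object; "squeeze" is the grip in N (left out, the last holds). Time passes only in rows, so rows that repeat a pose let the fingers close. It gives the time, the measured TCP pose, the force, the opening and the grip force at its end, in the units of the state.
- bot.sense(): the state, without advancing time (a new reading comes with each control period).
- cams.read_camera(name): name is "side" or "top"; returns a dict with "img" (480x640x3 uint8, red, green, blue), "depth" (480x640 float32, mm along the optical axis (not along the pixel's ray), 0 where there is no reading), "intrinsics" (3x3 intrinsics, pixels), "rvec" (rotation vector, rad) and "tvec" (3), from world to camera coordinates, as OpenCV has them. Camera axes: x right, y down, z forward; pixel columns grow to the right and rows downward; lengths in mm; the calibration is good to about 2 mm. A picture is of the moment at which its call begins.
- bot.hand_in(): hands the job in; it is judged then, once.
The state is a dict: "time": time; "joints": joint angles; "dq": joint speeds; "tau": joint torques, N m; "eef_pos": TCP position; "eef_rot": TCP orientation; "force": force on the tool from outside, world axes, zero at the start; "torque": the same for the moment, N m; "gripper_width": finger opening in mm; "finger_force": force on a finger pad.
Only numpy, scipy, OpenCV 4.12 (cv2) and the standard library are available. Lean on these libraries where they do the work, as an engineer would, in place of code of your own. Each camera call takes 0.05 s, during which the arm holds its last target. There are 200 camera calls.

### The job

Put the bottle opener away: pick it up and clip its snap hook onto the steel eye under the spice shelf, pressing the sprung gate gently against the eye until the gate has snapped shut behind it. Then let go and let it settle, so that the opener hangs freely from the eye. Do not bump the shelf, and leave everything else standing where it is.

Things in the scene. Friction and masses are not known exactly. Their poses are not given: they have to be found in the camera images.
- opener: Bottle opener with a snap hook, 209 mm long, lying flat. Origin on its underside, 9 mm below its middle plane; x along the tool towards the hook, y towards the gate's side, z up as it lies. Handle from x = -96 to -12 mm; steel opener loop, 48 mm wide, from -96 to -157 mm; hook from -8 to 52 mm. 0.1 to 0.16 kg. Let go on the eye, it swings for some 10 s.
- grip (a point): Middle of the opener's red handle, a flat-sided bar 84 mm long (x), 22 mm wide (y), 18 mm high (z), 9 mm above the underside. Axes as the opener's.
- hook (a point): Middle of the hook's inside, in its middle plane, 78 mm along x from grip, level with the outer part of the gate. Round wire 7 mm: spine 13 mm off at -y, gate 13 mm off at +y; half-round crown (inner top 19.5 mm off at +x) ends in a nose at y = +13, x = +7 to +20 mm. Hook 33 mm wide over all, 19 mm inside. Axes as the opener's.
- gate (a joint): Sprung brass gate, 5 mm rod, 31 mm long, pivot at x = -26, y = +13 mm from hook, tip at the nose. 0 rad shut; grows pressed inward (to -y), stop 0.7. Pressed level with hook it gives from 2.5 N, 6 N at 0.5 rad. A wire pressed in past the nose (to y = +4 mm or less) and then let run to the crown passes the gate's tip, and the gate snaps shut behind it.
- spice_shelf: Spice shelf fixed on the worktop: oak board 150 mm deep (x = -65 to 85 mm), 260 mm wide (y), underside at 335 and top at 351 mm, a wire frame at each end (y = -116, 116 mm; front uprights at x = -47 mm), low wire gallery. Origin on the worktop under the middle of the eye's rail; x points away from its front, y to the left seen from the front.
- eye (a point): Centre of the closed steel eye under the shelf's board, 285 mm above the worktop, 65 mm behind the board's front edge. The ring stands upright in the shelf's x-z plane, its hole facing left and right: centreline radius 20 mm, wire 5 mm. It hangs from a runner on a rail. The board juts out over it, so come from the front with the handle rising to it.
- eye_runner (a joint): Slide of the eye's runner along its rail: grows to the shelf's left (+y), from 0 to its end stop at 0.06 m; at 0.03 m the eye is over the shelf's origin. Stays where it is left; friction about 1 N, less than the gate's spring, so a pushed eye runs to a stop before the gate gives.
- eye_bottom (a point): Lowest point of the eye's wire centreline, 20 mm below eye.
- jar_shelf_a: Spice jar with a red cap, 45 x 45 x 106 mm, on the shelf's board; origin under its centre.
- jar_shelf_b: Second spice jar with a red cap, 45 x 45 x 106 mm, on the board; origin under its centre.
- timer: White wind-up kitchen timer, 67 x 67 x 55 mm, on the board; origin under its centre.
- lemon: Lemon, 78 x 55 x 56 mm, on the worktop; origin under its centre.
- salt: Wooden salt mill, 58 x 58 x 135 mm; origin under its centre.
- jam: Jam jar with a yellow lid, 71 x 72 x 102 mm; origin under its centre.
- mug_blue: Green and blue mug, 88 x 125 x 99 mm; origin under its centre.

How it is judged (in metres and radians):
On the way:
1. the eye has pressed the hook's gate inward (value of joint gate above 0.3 rad and contact force between opener and spice_shelf above 0.5 N), for 0.02 s.
At the end, for the whole second after the job is handed in: The opener hangs by its hook from the eye, the eye's bottom wire inside the crown (34 to 50 mm along the opener, within 12 mm sideways), upright within 0.3 rad, the gate shut (below 0.06 rad), swaying no more than slightly (below 100 mm/s and 1.6 rad/s) (x of eye_bottom in the frame of opener between 0.034 and 0.05 m and y of eye_bottom in the frame of opener between -0.012 and 0.012 m and z of eye_bottom in the frame of opener between -0.004 and 0.022 m and angle between opener's own x axis and vertical below 0.3 rad and value of joint gate below 0.06 rad and linear speed of opener below 0.1 m/s and angular speed of opener below 1.6 rad/s); the robot touches nothing.
It fails at once if a thing on the shelf or round it is displaced by more than 25 mm (distance of any of jar_shelf_a, jar_shelf_b, timer, lemon, salt, jam, mug_blue from where it was at the start of the episode above 0.025 m).
It fails at once if the arm or fingers push the spice shelf with more than 15 N (contact force between any of the arm, the fingers and spice_shelf above 15 N).
It fails at once if the opener is driven against the shelf or eye with more than 40 N (contact force between opener and spice_shelf above 40 N).
It also fails if it takes over 70 s, if anything falls off the work surface, if the arm or the gripper's body presses on something with over 40 N, if the wrist force passes 120 N, or if a joint passes its speed limit or range.

## Working session

There is one attempt and no reset: what is moved stays moved. The work goes in short steps, Python scripts to look and compute and a tool call to move; the robot and the scene stay as the last step left them, time stands still between calls to the robot, and variables do not carry over. Pictures are saved under pics/ and viewed, at most 10 in all, crops included, and the job is handed in when it is done.

Besides the shell and the picture viewer there is one more tool, called after ">>>" by a JSON object that holds its "op" and its "data". carry_out: Moves the arm, as the interface text tells. Its arguments: {"type":"object","properties":{"rows":{"type":"string"},"squeeze":{"type":"number"}},"required":["rows"]}

```bash
mkdir -p pics; ls; cat > h.py <<'E'
import numpy as np, cv2
from rig import bot, cams
def look(n):
    c=cams.read_camera(n); R=cv2.Rodrigues(np.array(c['rvec'],float))[0]; t=np.array(c['tvec'],float).ravel()
    return dict(img=c['img'],d=c['depth'],K=np.array(c['intrinsics']),R=R,t=t)
def world(c,u,v,d=None):
    d=c['d'][v,u] if d is None else d
    p=np.linalg.inv(c['K'])@np.array([u,v,1.])*d
    return c['R'].T@(p-c['t'])
def plane(c,u,v,z):
    r=c['R'].T@np.linalg.inv(c['K'])@np.array([u,v,1.]); o=-c['R'].T@c['t']
    return o+r*(z-o[2])/r[2]
def proj(c,p):
    q=c['K']@(c['R']@np.array(p,float)+c['t']); return q[:2]/q[2]
def cloud(c):
    v,u=np.mgrid[:480,:640]; d=c['d'].astype(float)
    p=np.stack([u,v,np.ones_like(u)],-1)@np.linalg.inv(c['K']).T*d[...,None]
    return (p-c['t'])@c['R']
def save(c,name): cv2.imwrite('pics/'+name+'.png',cv2.cvtColor(c['img'],cv2.COLOR_RGB2BGR))
E
python3 - <<'E'
from h import *
for n in('top','side'):
    c=look(n); save(c,n+'0'); print(n,-c['R'].T@c['t'],c['R'][2],c['K'][0,0])
print(bot.sense())
E
```

```text
pics
top [  66.90476469  -92.74366491 1484.37966179] [ 0.36681942  0.17443213 -0.91379262] 525.6225689316171
side [-683.78425891 -900.65910911  956.37345939] [ 0.70131576  0.58495698 -0.40740831] 568.733530815718
{'time': 0.1, 'joints': array([-1.49047179e+00,  2.07359962e-01,  1.54278620e+00, -1.28893110e-05,
        1.39350803e+00, -1.50500273e-01]), 'dq': array([-0.00089399, -0.00172858, -0.00229045, -0.00165637,  0.00034098,
       -0.00062479]), 'tau': array([-6.77157586e-04, -3.71864176e+01, -2.82293344e+01,  6.99808449e-02,
        3.11534072e-02, -5.10575876e-05]), 'eef_pos': array([ 131.47843747, -559.06761578,  226.40439425]), 'eef_rot': array([-1.03035850e-03,  9.93346718e-01,  1.15157433e-01,  2.98215577e-05]), 'force': array([0.1902682 , 0.01656284, 0.58105109]), 'torque': array([-0.00413511, -0.00733748, -0.00240839]), 'finger_force': 0.0, 'gripper_width': 93.33798215359394}
```

View pics/top0.png

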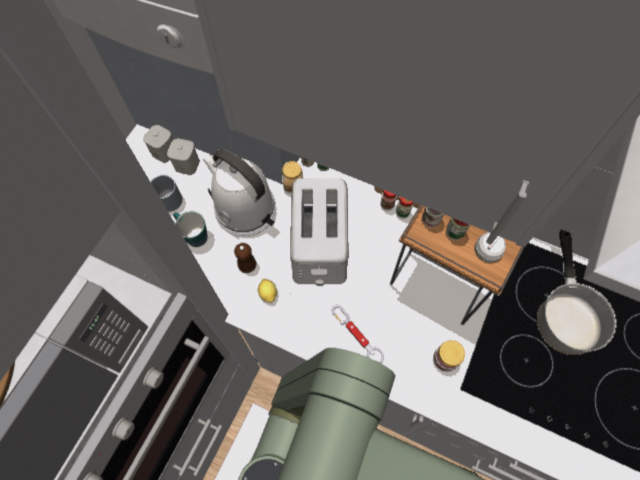

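View pics/side0.png

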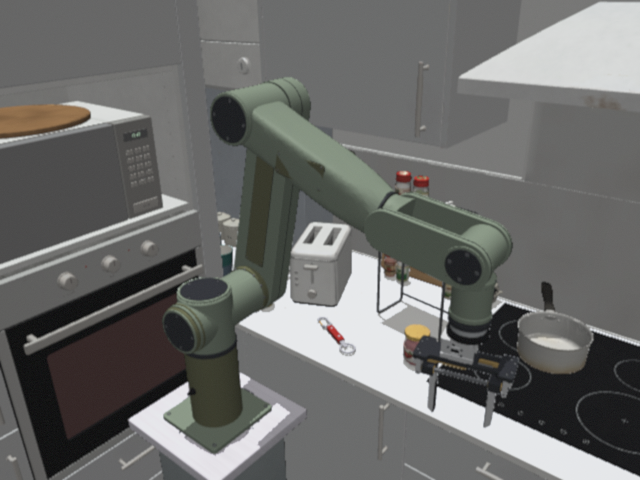

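The top view shows the opener's red handle at about (357,333), its hook at (340,314) with a brass gate, and its steel loop at (375,353). The shelf board is at about (460,248), with uprights at (398,275) and (477,305). In the side view the arm hides the shelf.

```bash
python3 - <<'E'
from h import *
c=look('top'); P=cloud(c); hsv=cv2.cvtColor(c['img'],cv2.COLOR_RGB2HSV)
H,S,V=[hsv[...,i].astype(int) for i in range(3)]
def box(m,u0,u1,v0,v1):
    z=np.zeros_like(m); z[v0:v1,u0:u1]=m[v0:v1,u0:u1]; return z
red=box(((H<8)|(H>172))&(S>150)&(V>80),320,400,290,375)
v,u=np.nonzero(red); print('red n',len(u),'z med',np.median(P[v,u,2]))
q=np.array([plane(c,a,b,16.) for a,b in zip(u,v)])[:,:2]
(ctr,sz,ang)=cv2.minAreaRect(q.astype(np.float32)); print('handle',ctr,sz,ang, q.mean(0))
w,E=np.linalg.eigh(np.cov(q.T)); print('axis',E[:,1],np.degrees(np.arctan2(E[1,1],E[0,1])))
# whole opener by hook and loop: differ from white
br=box((H>12)&(H<32)&(S>70),325,365,295,330); v,u=np.nonzero(br); print('brass',len(u),[plane(c,u.mean(),v.mean(),9.)])
print('hook px->',plane(c,340,314,9),'loop',plane(c,375,353,9))
# board
br=box((H>5)&(H<20)&(S>90)&(abs(P[...,2]-351)<15),385,530,200,300); v,u=np.nonzero(br)
q=P[v,u]; print('board n',len(u),'z',np.median(q[:,2]));
qq=np.array([plane(c,a,b,351.) for a,b in zip(u,v)])[:,:2]
m=cv2.minAreaRect(qq.astype(np.float32)); print(m); print(cv2.boxPoints(m))
crop=cv2.resize(c['img'][200:370,320:530],None,fx=3.5,fy=3.5,interpolation=cv2.INTER_CUBIC); cv2.imwrite('pics/crop1.png',crop[...,::-1])
E
```

```text
red n 151 z med 18.424591718955256
handle (438.97454833984375, -18.56047821044922) (79.09966278076172, 17.852697372436523) 63.57845687866211 [438.64794035 -19.00642384]
axis [0.44692793 0.89456997] 63.453246548263195
brass 11 [array([460.22540627,  52.39204181,   9.        ])]
hook px-> [472.67162033  48.83294269   9.        ] loop [411.71195012 -86.91046699   9.        ]
board n 3723 z 351.2231538883152
((650.887451171875, -166.91989135742188), (256.2806701660156, 141.18089294433594), 86.09766387939453)
[[ 571.74     -289.959   ]
 [ 712.5935   -299.56723 ]
 [ 730.0349    -43.880768]
 [ 589.1814    -34.272552]]
```

View pics/crop1.png

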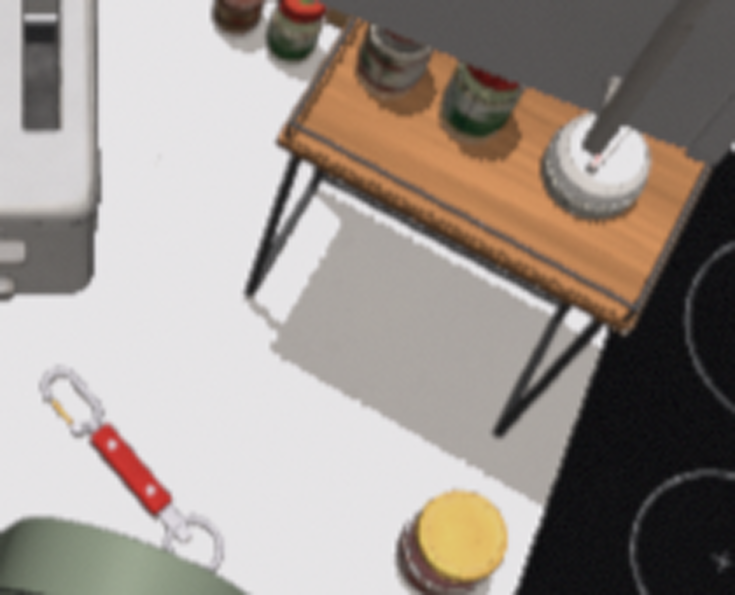

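>>> {"op": "carry_out", "data": {"rows": "0 0 5 0.031 0.054 0; 0 0 10 0.061 0.108 0; 0 0 15 0.092 0.162 0; 0 0 20 0.123 0.216 0; 0 0 25 0.154 0.270 0", "squeeze": 30}}

```text
schema error: expected 7 numbers
```

```bash
cat > rec.py <<'E'
from h import *
import json
s=bot.sense()
open('log.jsonl','a').write(json.dumps({k:np.array(s[k]).tolist() for k in('joints','eef_pos','eef_rot')})+'\n')
from scipy.spatial.transform import Rotation as Ro
q=s['eef_rot']; M=Ro.from_quat([*q[1:],q[0]]).as_matrix()
print(s['time'],'q',s['joints'].round(3),'p',s['eef_pos'].round(1),'F',s['force'].round(1),'T',s['torque'].round(2),'w',round(s['gripper_width'],1),round(s['finger_force'],1)); print('x',M[:,0].round(3),'y',M[:,1].round(3),'z',M[:,2].round(3))
E
python3 rec.py
```

```text
0.15 q [-1.49   0.207  1.543 -0.     1.393 -0.151] p [ 131.5 -559.2  226.6] F [-0.3  0.4  0.8] T [ 0.02  0.01 -0.03] w 94.2 0.0
x [0.973 0.229 0.   ] y [ 0.229 -0.973 -0.002] z [-0.     0.002 -1.   ]
```

>>> {"op": "carry_out", "data": {"rows": "0 0 5 0.031 0.054 0; 0 0 10 0.061 0.108 0; 0 0 15 0.092 0.162 -0.03; 0 0 20 0.123 0.216 -0.06 0; 0 0 25 0.154 0.270 -0.1 0"}}

```text
schema error: expected 7 numbers
```

I left out the z column, so both calls were refused and nothing moved. I'll resend them with seven numbers per row.

>>> {"op": "carry_out", "data": {"rows": "0 0 5 0.031 0.054 0 0; 0 0 10 0.061 0.108 0 0; 0 0 15 0.092 0.162 0 0; 0 0 20 0.123 0.216 0 0; 0 0 25 0.154 0.270 0 0", "squeeze": 30}}

```text
time: 0.78
eef_pos: [286.1, -287.8, 227.3]
eef_rot: [0.0, 0.945, 0.328, 0.0]
force: [0.4, -0.7, 0.7]
gripper_width: 93.9
finger_force: 0.0
```

```bash
python3 rec.py
```

```text
0.775 q [-1.003 -0.171  1.926  0.     1.387 -0.101] p [ 286.1 -287.8  227.3] F [ 0.4 -0.7  0.7] T [-0.05 -0.05  0.02] w 93.9 0.0
x [0.784 0.62  0.   ] y [ 0.62  -0.784  0.   ] z [ 0.  0. -1.]
```

>>> {"op": "carry_out", "data": {"rows": "0 0 5 0.031 0.054 0 0; 0 0 10 0.061 0.108 0 0; 0 0 15 0.092 0.162 -0.03 0; 0 0 20 0.123 0.216 -0.06 0; 0 0 25.2 0.154 0.270 -0.1 0"}}

```text
time: 1.4
eef_pos: [430.3, -36.3, 140.2]
eef_rot: [0.001, 0.85, 0.527, 0.001]
force: [0.7, -1.0, 0.7]
gripper_width: 94.2
finger_force: 0.0
```

```bash
python3 rec.py; python3 - <<'E'
from h import *
c=look('side'); save(c,'side1')
c=look('side'); cv2.imwrite('pics/side1c.png',cv2.resize(c['img'][180:380,290:530],None,fx=3,fy=3,interpolation=cv2.INTER_CUBIC)[...,::-1])
E
```

```text
1.4 q [-0.285 -0.008  1.97  -0.     1.177  0.175] p [430.3 -36.3 140.2] F [ 0.7 -1.   0.7] T [-0.07 -0.03 -0.01] w 94.2 0.0
x [0.444 0.896 0.   ] y [ 0.896 -0.444  0.003] z [ 0.002 -0.001 -1.   ]
```

View pics/side1.png

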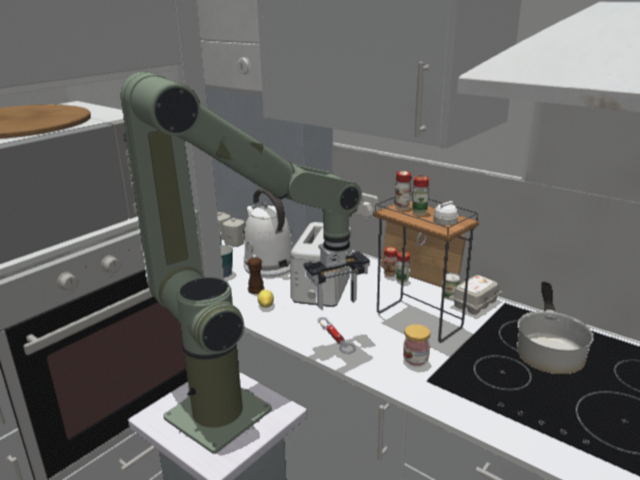

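The side view now shows the whole shelf, with its front board edge from (377,212) to (472,232). The ring eye hangs at about (421,238), in front of something brown. The gripper is above the opener.

```bash
python3 - <<'E'
from h import *
i=cv2.imread('pics/side1.png')[195:260,365:485]; cv2.imwrite('pics/eye.png',cv2.resize(i,None,fx=6,fy=6,interpolation=cv2.INTER_CUBIC))
E
```

```text
(no output)
```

View pics/eye.png

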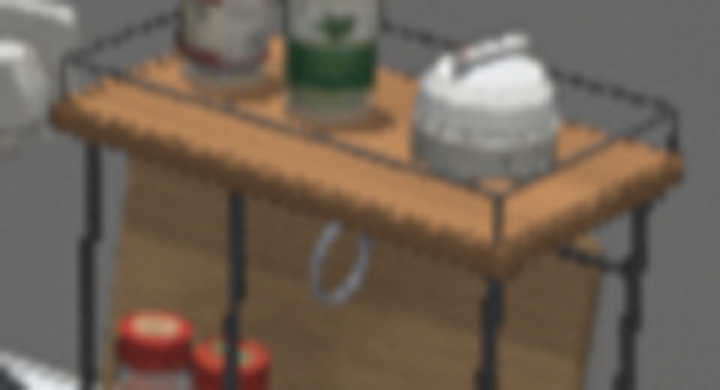

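The enlarged crop shows the ring centred at about crop (340,262), bottom edge at (332,302). That is image pixel (421.2,238.2), with the bottom at (419.9,245). I'll cast those rays, and check the shelf pose with the front board corners.

```bash
python3 - <<'E'
from h import *
c=look('side'); P=cloud(c)
px=lambda a,b:(365+(a+.5)/6-.5,195+(b+.5)/6-.5)
print('ctr',plane(c,*px(340,262),285),'bot',plane(c,*px(332,302),263))
# board front top corners (z=351)
print('FL top',plane(c,*px(52,112),351),'FR top',plane(c,*px(498,258),351))
print('FL bot',plane(c,*px(55,127),335),'FR bot',plane(c,*px(498,278),335))
# ring pixels by depth: gray pixels near
i=c['img'].astype(int)
for v in range(231,247):
    for u in range(415,428):
        r,g,b=i[v,u]
        if abs(r-b)<30 : print((u,v),i[v,u],P[v,u].round(0))
# tops of front feet
c=look('top'); pt=lambda a,b:(320+a/3.5,200+b/3.5)
print('feet',plane(c,*pt(250,293),0),plane(c,*pt(497,432),0))
E
```

```text
ctr [ 655.94611097 -172.19228092  285.        ] bot [ 655.99946782 -169.17554178  263.        ]
FL top [596.39422081 -44.35864422 351.        ] FR top [ 568.97116577 -295.90804362  351.        ]
FL bot [614.53822122 -34.18880431 335.        ] FR bot [ 582.63018323 -290.09529212  335.        ]
(420, 231) [83 69 58] [ 587. -205.  340.]
(421, 231) [84 68 56] [ 589. -207.  340.]
(419, 232) [95 85 76] [919. -19. 174.]
(420, 232) [103  96  96] [ 644. -173.  309.]
(421, 232) [94 86 82] [ 649. -174.  307.]
(422, 232) [79 64 53] [ 588. -210.  338.]
(418, 233) [99 85 73] [922. -14. 168.]
(419, 233) [112 106 104] [ 646. -169.  304.]
(420, 233) [115 111 113] [ 643. -174.  307.]
(421, 233) [99 91 87] [920. -26. 172.]
(422, 233) [87 72 59] [932. -23. 167.]
(425, 233) [81 65 52] [ 583. -222.  340.]
(418, 234) [101  94  90] [ 643. -168.  302.]
(419, 234) [113 110 112] [ 635. -176.  307.]
(420, 234) [107 102 100] [925. -20. 165.]
(421, 234) [97 84 72] [923. -25. 167.]
(425, 234) [83 75 70] [ 670. -176.  295.]
(426, 234) [76 67 59] [ 675. -176.  293.]
(417, 235) [97 85 75] [919. -12. 161.]
(418, 235) 
[... 2588 characters left out ...]
08 105 107] [ 662. -172.  268.]
(423, 243) [100  97  98] [ 657. -178.  271.]
(424, 243) [91 81 74] [919. -41. 138.]
(417, 244) [95 84 76] [918. -14. 128.]
(418, 244) [89 83 83] [ 640. -171.  272.]
(419, 244) [93 85 81] [ 645. -172.  271.]
(420, 244) [103  95  92] [ 650. -172.  269.]
(421, 244) [109 105 106] [ 649. -176.  270.]
(422, 244) [105  99  98] [921. -32. 131.]
(423, 244) [93 82 75] [923. -35. 132.]
(418, 245) [94 82 72] [913. -21. 128.]
(419, 245) [96 85 77] [924. -20. 123.]
(420, 245) [100  90  84] [906. -33. 134.]
(421, 245) [102  92  85] [917. -31. 129.]
(422, 245) [99 84 71] [921. -33. 128.]
feet [625.30922625 -50.52206021   0.        ] [ 599.62424475 -280.97786466    0.        ]
```

>>> {"op": "carry_out", "data": {"rows": "0 0 0 0 0.001 -0.04 0; 0 0 0 0 0.001 -0.08 0; 0 0 0 0 0.001 -0.103 0; 0 0 0 0 0.001 -0.103 0; 0 0 0 0 0.001 -0.103 0"}}

```text
time: 2.22
eef_pos: [430.4, -38.3, 38.9]
eef_rot: [0.001, 0.851, 0.525, 0.001]
force: [0.3, -0.6, 1.0]
gripper_width: 93.9
finger_force: 0.0
```

>>> {"op": "carry_out", "data": {"rows": "0 0 0 0 0 0 1; 0 0 0 0 0 0 1; 0 0 0 0 0 0 1; 0 0 0 0 0 0 1; 0 0 0 0 0 0 1", "squeeze": 40}}

```text
time: 2.85
eef_pos: [429.0, -36.9, 37.4]
eef_rot: [-0.0, 0.851, 0.526, -0.0]
force: [-0.5, -0.1, 0.3]
gripper_width: 47.5
finger_force: 0.0
```

```bash
python3 rec.py
```

```text
2.85 q [-0.287  0.171  2.04   0.     0.931  0.176] p [429.  -36.9  37.4] F [-0.5 -0.1  0.3] T [-0.04 -0.02  0.  ] w 47.5 0.0
x [ 0.447  0.894 -0.   ] y [ 0.894 -0.447 -0.   ] z [-0.  0. -1.]
```

>>> {"op": "carry_out", "data": {"rows": "0 0 0 0.005 0.009 0 0.45; 0 0 0 0.0095 0.018 -0.006 0.45; 0 0 0 0.0095 0.018 -0.013 0.45; 0 0 0 0.0095 0.018 -0.013 0.45; 0 0 0 0.0095 0.018 -0.013 0.45"}}

```text
time: 3.48
eef_pos: [438.3, -19.0, 24.2]
eef_rot: [-0.0, 0.851, 0.526, -0.0]
force: [0.1, -0.1, -0.5]
gripper_width: 52.0
finger_force: 0.0
```

```bash
python3 rec.py
```

```text
3.475 q [-0.241  0.214  2.025 -0.     0.903  0.223] p [438.3 -19.   24.2] F [ 0.1 -0.1 -0.5] T [-0.05 -0.1  -0.02] w 52.0 0.0
x [ 0.447  0.894 -0.   ] y [ 0.894 -0.447 -0.001] z [-0.001  0.    -1.   ]
```

>>> {"op": "carry_out", "data": {"rows": "0 0 0 0 0 0 1; 0 0 0 0 0 0 1; 0 0 0 0 0 0 1; 0 0 0 0 0 0 1; 0 0 0 0 0 0 1", "squeeze": 40}}

```text
time: 4.1
eef_pos: [438.9, -19.2, 24.6]
eef_rot: [0.0, 0.851, 0.526, 0.0]
force: [0.5, -0.5, 0.1]
gripper_width: 21.7
finger_force: 40.0
```

```bash
python3 rec.py; python3 - <<'E'
import json,numpy as np
from scipy.optimize import least_squares
D=[json.loads(l) for l in open('log.jsonl')]
def fk(p,q,Lk=0):
    a2,a3,d,hz,e=p
    s=q[1]+q[2]; r=a2*np.sin(q[1])+a3*np.sin(s)+e*np.cos(s); z=hz+a2*np.cos(q[1])+a3*np.cos(s)-e*np.sin(s)
    c,n=np.cos(q[0]),np.sin(q[0]); return np.array([r*c-d*n,r*n+d*c,z])
f=lambda p:np.concatenate([fk(p,x['joints'])-x['eef_pos'] for x in D])
r=least_squares(f,[450,400,80,0,0]); print(r.x.round(1),r.fun.round(1))
E
```

```text
4.1 q [-0.241  0.213  2.025 -0.     0.903  0.223] p [438.9 -19.2  24.6] F [ 0.5 -0.5  0.1] T [-0.18 -0.17 -0.08] w 21.7 40.0
x [0.447 0.894 0.   ] y [ 0.894 -0.447  0.001] z [ 0.001 -0.    -1.   ]
[452.6 499.3  86.2 -36.1  92.8] [ 0.  -0.   0.1  0.1 -0.3  0.1 -0.5  0.2  0.   0.2 -0.1 -0.1  0.3 -0.
 -0.  -0.2  0.1 -0. ]
```

>>> {"op": "carry_out", "data": {"rows": "0 0 0 0 0 0.05 1; 0 0 0 0 0 0.10 1; 0 0 0 0 0 0.16 1; 0 0 0 0 0 0.22 1; 0 0 0 0 0 0.22 1"}}

```text
time: 4.72
eef_pos: [441.9, -19.6, 249.9]
eef_rot: [0.004, 0.851, 0.526, 0.004]
force: [0.3, 0.2, -1.8]
gripper_width: 21.5
finger_force: 40.0
```

```bash
python3 rec.py
```

```text
4.725 q [-0.241 -0.112  1.827  0.     1.414  0.223] p [441.9 -19.6 249.9] F [ 0.3  0.2 -1.8] T [-0.06 -0.04 -0.02] w 21.5 40.0
x [0.447 0.894 0.003] y [ 0.894 -0.447  0.011] z [ 0.011 -0.003 -1.   ]
```

>>> {"op": "carry_out", "data": {"rows": "9 -2 0 0 0 0.03 1; 18 -4 0 0 0 0.03 1; 27 -6 0 0 0 0.03 1; 27 -6 0 0 0 0.03 1"}}

```text
time: 5.22
eef_pos: [436.9, -20.2, 271.3]
eef_rot: [-0.173, 0.828, 0.507, 0.165]
force: [-0.3, 0.5, -1.7]
gripper_width: 21.6
finger_force: 40.0
```

```bash
python3 rec.py
```

```text
5.225 q [-0.586 -0.1    1.848  0.448  1.582 -0.153] p [436.9 -20.2 271.3] F [-0.3  0.5 -1.7] T [-0.35 -0.01  0.01] w 21.6 40.0
x [0.43  0.783 0.449] y [ 0.897 -0.425 -0.12 ] z [ 0.097  0.455 -0.885]
```

```bash
cat > kin.py <<'E'
import json,numpy as np
from scipy.optimize import least_squares
from scipy.spatial.transform import Rotation as Ro
def fk(p,q):
    a2,a3,d,h,e,L,dw=p
    A=Ro.from_euler('z',q[0]); B=A*Ro.from_euler('y',q[1]); C=A*Ro.from_euler('y',q[1]+q[2]); Dd=C*Ro.from_euler('z',q[3]); E=Dd*Ro.from_euler('y',q[4]); R=E*Ro.from_euler('z',np.pi/2+q[5])
    P=np.array([0,0,h])+A.apply([0,d,0])+B.apply([0,0,a2])+C.apply([e,0,a3])+Dd.apply([0,dw,0])+E.apply([0,0,L])
    return P,R
def fit():
    D=[json.loads(l) for l in open('log.jsonl')]
    f=lambda p:np.concatenate([fk(p,x['joints'])[0]-x['eef_pos'] for x in D]+[[(p[6])*.001]])
    r=least_squares(f,[450,450,86,150,50,180,0]); return r.x,r.fun,D
lo=np.array([-2.73,-.86,.23,-1.11,.08,-2.82]); hi=np.array([2.73,2.22,2.46,4.25,2.63,2.82])
def ik(p,P,R,q0):
    f=lambda q:np.concatenate([(fk(p,q)[0]-P)/100,(fk(p,q)[1]*R.inv()).as_rotvec()*2])
    r=least_squares(f,np.clip(q0,lo+.01,hi-.01),bounds=(lo,hi)); return r.x,np.linalg.norm(r.fun)
E
python3 - <<'E'
from kin import *
p,fun,D=fit(); print(p.round(1),abs(fun).max())
for x in D[-2:]:
    R=fk(p,x['joints'])[1]; q=x['eef_rot']; print((R*Ro.from_quat([*q[1:],q[0]]).inv()).magnitude())
sx=np.array([.9945,-.1045,0]); sy=np.array([.1045,.9945,0]); up=np.array([0,0,1.])
for tilt in(0,15,25):
  t=np.radians(tilt); z=sx*np.cos(t)-up*np.sin(t); X=up*np.cos(t)+sx*np.sin(t); Y=np.cross(z,X)
  R=Ro.from_matrix(np.array([X,Y,z]).T)
  for off in(0,-100):
    hook=np.array([655,-172.5,265])+sx*off+sy*-30
    P=hook-78*X-15*z
    for s in([-.4,.5,2,3.1,1,-1.57],[-.4,.5,1.2,0,.3,1.57],[-.8,.5,2,1.5,1,0]):
        print(tilt,off,P.round(0),*[a.round(2) for a in ik(p,P,R,s)])
E
```

```text
[455.  499.6  86.2 282.7  94.1 319.8   0. ] 9.887202168101794e-12
3.1474066008455607e-16
3.377324398933779e-16
0 0 [ 637. -201.  187.] [-0.73  0.51  2.19  2.47  1.22 -1.3 ] 0.0
0 0 [ 637. -201.  187.] [-0.73  0.51  2.19  2.47  1.22 -1.3 ] 0.0
0 0 [ 637. -201.  187.] [-0.73  0.51  2.19  2.47  1.22 -1.3 ] 0.0
0 -100 [ 537. -190.  187.] [-0.95  0.45  2.39  2.28  1.37 -1.35] 0.0
0 -100 [ 537. -190.  187.] [-0.95  0.45  2.39  2.28  1.37 -1.35] 0.0
0 -100 [ 537. -190.  187.] [-0.95  0.45  2.39  2.28  1.37 -1.35] 0.0
15 0 [ 617. -199.  194.] [-0.74  0.23  2.24  2.23  0.81 -1.04] 0.0
15 0 [ 617. -199.  194.] [-0.74  0.23  2.24  2.23  0.81 -1.04] 0.0
15 0 [ 617. -199.  194.] [-0.74  0.23  2.24  2.23  0.81 -1.04] 0.0
15 -100 [ 518. -188.  194.] [-0.97  0.07  2.45  2.02  0.96 -0.99] 0.0
15 -100 [ 518. -188.  194.] [-0.97  0.07  2.45  2.02  0.96 -0.99] 0.0
15 -100 [ 518. -188.  194.] [-0.97  0.07  2.45  2.02  0.96 -0.99] 0.0
25 0 [ 606. -197.  201.] [-0.73  0.08  2.21  1.88  0.59 -0.66] 0.0
25 0 [ 606. -197.  201.] [-0.73  0.08  2.21  1.88  0.59 -0.66] 0.0
25 0 [ 606. -197.  201.] [-0.73  0.08  2.21  1.88  0.59 -0.66] 0.0
25 -100 [ 506. -187.  201.] [-0.95 -0.14  2.42  1.68  0.75 -0.59] 0.0
25 -100 [ 506. -187.  201.] [-0.95 -0.14  2.42  1.68  0.75 -0.59] 0.0
25 -100 [ 506. -187.  201.] [-0.95 -0.14  2.42  1.68  0.75 -0.59] 0.0
```

```bash
cat > tgt.py <<'E'
from kin import *
sx=np.array([.9945,-.1045,0]); sy=np.array([.1045,.9945,0]); up=np.array([0,0,1.])
def tool(hook,tilt):
  t=np.radians(tilt); z=sx*np.cos(t)-up*np.sin(t); X=up*np.cos(t)+sx*np.sin(t); Y=np.cross(z,X)
  return hook-78*X-15*z, Ro.from_matrix(np.array([X,Y,z]).T)
E
python3 - <<'E'
from tgt import *
from h import *
c=look('top'); P=cloud(c); i=c['img'].astype(int)
m=(i[...,0]>150)&(i[...,1]>120)&(i[...,2]<90); m[:320]=0; m[:,:420]=0
v,u=np.nonzero(m); print('jam',np.median(P[v,u],axis=0))
p,_,D=fit(); x=D[-1]; q=np.array(x['joints']); P0=np.array(x['eef_pos']); e=x['eef_rot']; R0=Ro.from_quat([*e[1:],e[0]])
P0=np.array([439,-19.5,275.])
hook=np.array([655,-172.5,265])+sx*-130+sy*-34
P1,R1=tool(hook,0); rv=(R1*R0.inv()).as_rotvec(); print('turn deg',np.degrees(rv).round(1),'P1',P1)
Pm=np.array([440,-60,320.])
for k in np.linspace(0,1,13):
    Pk=P0+(Pm-P0)*min(1,2*k); R=Ro.from_rotvec(rv*k)*R0
    q,er=ik(p,Pk,R,q); print(k.round(2),Pk.round(0),q.round(2),round(er,3),(R.apply([1,0,0])).round(2),R.apply([0,0,1]).round(2))
for k in np.linspace(.25,1,4):
    Pk=Pm+(P1-Pm)*k; q,er=ik(p,Pk,R1,q); print(Pk.round(0),q.round(2),round(er,3))
E
```

```text
jam [ 449.98594779 -271.64167131  100.68684231]
turn deg [ 27.2 -61.9 -66.7] P1 [ 507.2445 -191.1605  187.    ]
0.0 [439. -20. 275.] [-0.58 -0.1   1.84  0.45  1.59 -0.15] 0.0 [0.43 0.78 0.45] [ 0.1   0.45 -0.89]
0.08 [439. -26. 282.] [-0.66 -0.17  1.91  0.53  1.54 -0.17] 0.0 [0.46 0.72 0.52] [ 0.22  0.47 -0.85]
0.17 [439. -33. 290.] [-0.74 -0.24  1.98  0.63  1.51 -0.19] 0.0 [0.48 0.65 0.59] [ 0.34  0.48 -0.81]
0.25 [440. -40. 298.] [-0.83 -0.31  2.05  0.72  1.48 -0.22] 0.0 [0.48 0.58 0.66] [ 0.46  0.47 -0.75]
0.33 [440. -46. 305.] [-0.91 -0.37  2.12  0.82  1.45 -0.24] 0.0 [0.47 0.51 0.72] [ 0.57  0.45 -0.69]
0.42 [440. -53. 312.] [-0.99 -0.44  2.2   0.92  1.44 -0.26] 0.0 [0.45 0.43 0.78] [ 0.67  0.42 -0.62]
0.5 [440. -60. 320.] [-1.07 -0.51  2.27  1.02  1.42 -0.28] 0.0 [0.41 0.36 0.84] [ 0.76  0.37 -0.54]
0.58 [440. -60. 320.] [-1.12 -0.58  2.37  1.13  1.39 -0.3 ] 0.0 [0.37 0.29 0.88] [ 0.84  0.31 -0.45]
0.67 [440. -60. 320.] [-1.17 -0.66  2.46  1.23  1.36 -0.3 ] 0.004 [0.31 0.22 0.92] [ 0.9   0.24 -0.36]
0.75 [440. -60. 320.] [-1.16 -0.65  2.46  1.27  1.33 -0.27] 0.222 [0.25 0.15 0.96] [ 0.95  0.17 -0.27]
0.83 [440. -60. 320.] [-1.14 -0.64  2.46  1.31  1.28 -0.22] 0.439 [0.17 0.1  0.98] [ 0.98  0.08 -0.18]
0.92 [440. -60. 320.] [-1.1  -0.66  2.46  1.33  1.21 -0.14] 0.653 [0.09 0.04 1.  ] [ 1.   -0.01 -0.09]
1.0 [440. -60. 320.] [-0.93 -0.77  2.46  1.24  0.95  0.12] 0.858 [ 0. -0.  1.] [ 0.99 -0.1   0.  ]
[457. -93. 287.] [-1.17 -0.03  2.46  1.71  1.42 -0.86] 0.755
[ 474. -126.  254.] [-1.13  0.28  2.46  1.93  1.5  -1.2 ] 0.519
[ 490. -158.  220.] [-1.08  0.38  2.46  2.08  1.47 -1.31] 0.245
[ 507. -191.  187.] [-1.05  0.44  2.44  2.18  1.42 -1.36] 0.0
```

```bash
python3 - <<'E'
from tgt import *
p,_,D=fit(); x=D[-1]; q=np.array(x['joints']); e=x['eef_rot']; R0=Ro.from_quat([*e[1:],e[0]])
P0=np.array([439,-19.5,275.])
P1,R1=tool(np.array([655,-172.5,265])+sx*-125+sy*-34,0); rv=(R1*R0.inv()).as_rotvec()
print(P1)
for k in np.linspace(0,1,11):
    Pk=P0+(P1-P0)*k; Pk[2]=275+(P1[2]-275)*min(1,k*1.0); R=Ro.from_rotvec(rv*k)*R0
    q,er=ik(p,Pk,R,q); X=R.apply([1,0,0]);z=R.apply([0,0,1]); print(k.round(2),Pk.round(0),q.round(2),round(er,3),'tip',(Pk+15*z+104*X).round(0),'loop',(Pk+15*z-103*X).round(0))
E
```

```text
[ 512.217 -191.683  187.   ]
0.0 [439. -20. 275.] [-0.58 -0.1   1.84  0.45  1.59 -0.15] 0.0 tip [485.  69. 308.] loop [396. -93. 215.]
0.1 [446. -37. 266.] [-0.68 -0.14  1.92  0.55  1.5  -0.2 ] 0.0 tip [498.  44. 309.] loop [ 402. -102.  199.]
0.2 [454. -54. 257.] [-0.78 -0.17  2.01  0.67  1.42 -0.27] 0.0 tip [509.  18. 310.] loop [ 410. -111.  182.]
0.3 [461. -71. 249.] [-0.88 -0.19  2.09  0.8   1.35 -0.35] 0.0 tip [518.  -8. 310.] loop [ 420. -120.  166.]
0.4 [468. -88. 240.] [-0.96 -0.19  2.18  0.94  1.29 -0.44] 0.0 tip [525. -35. 310.] loop [ 431. -128.  151.]
0.5 [ 476. -106.  231.] [-1.04 -0.17  2.26  1.1   1.24 -0.55] 0.0 tip [530. -63. 310.] loop [ 444. -137.  137.]
0.6 [ 483. -123.  222.] [-1.09 -0.12  2.33  1.28  1.2  -0.69] 0.0 tip [533. -90. 309.] loop [ 459. -146.  124.]
0.7 [ 490. -140.  213.] [-1.12 -0.03  2.39  1.48  1.19 -0.86] 0.0 tip [ 534. -117.  306.] loop [ 475. -157.  112.]
0.8 [ 498. -157.  205.] [-1.13  0.1   2.43  1.71  1.21 -1.04] 0.0 tip [ 533. -143.  303.] loop [ 491. -168.  101.]
0.9 [ 505. -174.  196.] [-1.1   0.26  2.45  1.95  1.28 -1.22] 0.0 tip [ 531. -169.  297.] loop [ 509. -180.   92.]
1.0 [ 512. -192.  187.] [-1.04  0.44  2.43  2.19  1.41 -1.36] 0.0 tip [ 527. -193.  291.] loop [ 527. -193.   84.]
```

>>> {"op": "carry_out", "data": {"rows": "2.3 -5.2 -5.6 0.008 -0.0143 -0.0073 1; 4.5 -10.3 -11.1 0.016 -0.0287 -0.0147 1; 6.8 -15.5 -16.7 0.024 -0.043 -0.022 1; 9.1 -20.6 -22.2 0.032 -0.0573 -0.0293 1; 11.3 -25.8 -27.8 0.040 -0.0717 -0.0367 1"}}

```text
time: 5.9
eef_pos: [478.8, -89.8, 237.3]
eef_rot: [-0.088, 0.845, 0.305, 0.43]
force: [0.8, -0.4, -1.3]
gripper_width: 21.8
finger_force: 40.0
```

>>> {"op": "carry_out", "data": {"rows": "2.3 -5.2 -5.6 0.008 -0.0143 -0.0073 1; 4.5 -10.3 -11.1 0.016 -0.0287 -0.0147 1; 6.8 -15.5 -16.7 0.024 -0.043 -0.022 1; 9.1 -20.6 -22.2 0.032 -0.0573 -0.0293 1; 9.1 -20.6 -22.2 0.032 -0.0573 -0.0293 1"}}

```text
time: 6.52
eef_pos: [509.9, -144.6, 205.5]
eef_rot: [-0.019, 0.79, 0.114, 0.602]
force: [-0.3, 0.3, -1.4]
gripper_width: 21.5
finger_force: 40.0
```

```bash
python3 rec.py; python3 - <<'E'
from tgt import *
p,_,D=fit(); x=D[-1]; q=np.array(x['joints']); e=x['eef_rot']; R0=Ro.from_quat([*e[1:],e[0]])
P1,R1=tool(np.array([655,-172.5,265])+sx*-112+sy*-34,0); print('turn',np.degrees((R1*R0.inv()).as_rotvec()).round(1),'shift',(P1-x['eef_pos']).round(1))
E
```

```text
6.525 q [-1.069  0.056  2.39   1.637  1.15  -0.954] p [ 509.9 -144.6  205.5] F [-0.3  0.3 -1.4] T [-0.08  0.6   0.02] w 21.5 40.0
x [0.249 0.157 0.956] y [ 0.203 -0.973  0.107] z [ 0.947  0.168 -0.274]
turn [  6.9 -15.7 -16.8] shift [ 15.2 -48.5 -18.5]
```

>>> {"op": "carry_out", "data": {"rows": "2.3 -5.2 -5.6 0.005 -0.016 -0.006 1; 4.6 -10.4 -11.2 0.010 -0.032 -0.012 1; 6.9 -15.7 -16.8 0.015 -0.048 -0.018 1; 6.9 -15.7 -16.8 0.015 -0.048 -0.018 1; 6.9 -15.7 -16.8 0.015 -0.048 -0.018 1"}}

```text
time: 7.15
eef_pos: [526.6, -195.0, 191.9]
eef_rot: [0.04, 0.705, -0.034, 0.708]
force: [-0.3, 0.5, -1.8]
gripper_width: 21.0
finger_force: 40.0
```

```bash
python3 rec.py; python3 - <<'E'
from h import *
c=look('side'); cv2.imwrite('pics/s2.png',cv2.resize(c['img'][190:340,340:500],None,fx=4.5,fy=4,interpolation=cv2.INTER_CUBIC)[...,::-1])
np.savez('s2.npz',**c)
E
```

```text
7.15 q [-0.992  0.434  2.407  2.235  1.387 -1.344] p [ 526.6 -195.   191.9] F [-0.3  0.5 -1.8] T [0.11 0.54 0.06] w 21.0 40.0
x [-0.004  0.009  1.   ] y [-0.106 -0.994  0.008] z [ 0.994 -0.105  0.005]
```

View pics/s2.png

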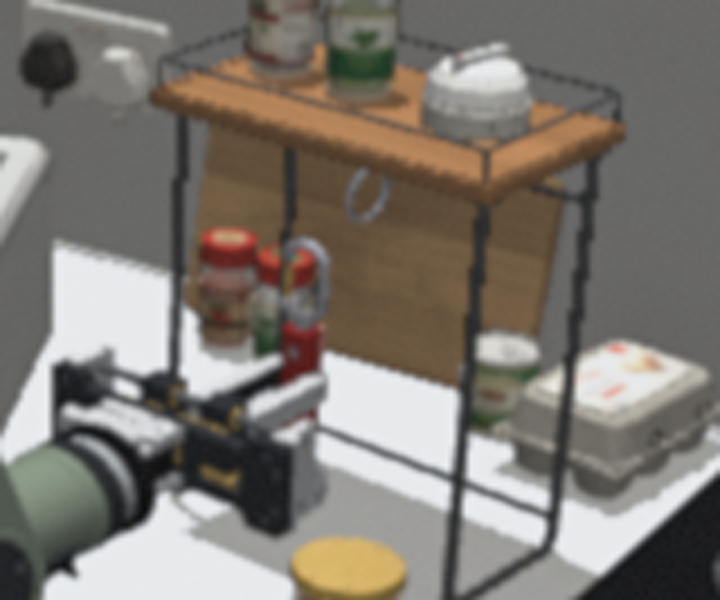

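The opener now stands upright in the gripper. Its hook is at crop (307,278) with the brass gate on the left, towards the eye, and the eye ring is at crop (367,193). I'll compare the hook's depth points with the position the tool pose predicts.

```bash
python3 - <<'E'
from h import *
c=dict(np.load('s2.npz')); P=cloud(c).reshape(-1,3)
pred=np.array([541.4,-196,270])
m=(abs(P-pred)<[25,30,32]).all(1); q=P[m]; print(len(q))
for lo in range(240,302,6):
    s=q[(q[:,2]>=lo)&(q[:,2]<lo+6)]
    if len(s): print(lo,len(s),'x',np.percentile(s[:,0],[5,50,95]).round(0),'y',np.sort(s[:,1])[[0,len(s)//2,-1]].round(0))
print('top',np.sort(q[:,2])[-6:].round(1))
e=P[(abs(P-[655,-172,285])<[26,12,24]).all(1)]; print('eye',len(e),e.min(0),e.max(0),np.median(e,axis=0))
a=np.polyfit(e[:,0],e[:,1],1); print('ring yaw',np.degrees(np.arctan(a[0])))
E
```

```text
121
240 13 x [534. 538. 542.] y [-208. -197. -186.]
246 21 x [533. 537. 545.] y [-210. -192. -177.]
252 11 x [537. 539. 543.] y [-213. -189. -183.]
258 12 x [533. 538. 543.] y [-214. -206. -182.]
264 10 x [536. 541. 544.] y [-214. -206. -183.]
270 9 x [534. 539. 545.] y [-212. -206. -179.]
276 4 x [535. 540. 543.] y [-211. -186. -184.]
282 11 x [532. 538. 542.] y [-215. -210. -184.]
288 15 x [534. 538. 544.] y [-213. -190. -180.]
294 14 x [536. 538. 542.] y [-208. -197. -189.]
top [297.9 298.2 299.3 299.3 299.5 300. ]
eye 45 [ 629.22493793 -177.22769     266.2506261 ] [ 680.14196585 -169.09008779  308.47247547] [ 648.66139531 -173.17767541  284.07151462]
ring yaw -3.971670741134546
```

>>> {"op": "carry_out", "data": {"rows": "0 0 0 0.02 -0.002 0 1; 0 0 0 0.04 -0.004 0 1; 0 0 0 0.06 -0.006 0 1; 0 0 0 0.06 -0.006 0 1; 0 0 0 0.06 -0.006 0 1", "squeeze": 60}}

```text
time: 7.82
eef_pos: [585.3, -201.8, 191.9]
eef_rot: [0.042, 0.704, -0.036, 0.708]
force: [-0.2, 0.3, -1.6]
gripper_width: 21.4
finger_force: 60.0
```

```bash
cat > rel.py <<'E'
from tgt import *
from h import *
import sys
s=bot.sense(); q=s['eef_rot']; R=Ro.from_quat([*q[1:],q[0]]).as_matrix()
hk=s['eef_pos']+15*R[:,2]+78*R[:,0]
d=hk-np.array([654.5,-173,265]); print('hook',hk.round(1),'rel eye start sx,sy,z',(d@sx).round(1),(d@sy).round(1),d[2].round(1))
c=look('side'); P=cloud(c).reshape(-1,3)
h=P[(abs(P-hk)<[14,24,32]).all(1)]; b=h[abs(h[:,2]-hk[2])<12]
print('cam hook n',len(h),'x',np.median(h[:,0]).round(1),'y ext',np.percentile(b[:,1],[3,97]).round(1) if len(b) else 0,'top',np.sort(h[:,2])[-5:].round(1))
E
python3 rec.py; python3 rel.py
```

```text
7.825 q [-0.834  0.466  2.294  2.382  1.293 -1.319] p [ 585.3 -201.8  191.9] F [-0.2  0.3 -1.6] T [0.1  0.58 0.01] w 21.4 60.0
x [-0.004  0.008  1.   ] y [-0.11  -0.994  0.008] z [ 0.994 -0.11   0.005]
hook [ 599.9 -202.8  270. ] rel eye start sx,sy,z -51.2 -35.4 5.0
cam hook n 118 x 598.5 y ext [-220.5 -186.4] top [297.7 298.2 298.4 298.6 299.2]
```

>>> {"op": "carry_out", "data": {"rows": "0 0 0 0.017 -0.0018 -0.006 1; 0 0 0 0.034 -0.0035 -0.006 1; 0 0 0 0.051 -0.0053 -0.006 1; 0 0 0 0.051 -0.0053 -0.006 1"}}

```text
time: 8.38
eef_pos: [637.8, -207.2, 185.3]
eef_rot: [0.041, 0.704, -0.036, 0.708]
force: [0.1, 0.6, -0.9]
gripper_width: 21.5
finger_force: 60.0
```

```bash
python3 rec.py; python3 rel.py; python3 - <<'E'
from h import *
c=look('side'); cv2.imwrite('pics/s3.png',cv2.resize(c['img'][200:300,380:480],None,fx=6,fy=6,interpolation=cv2.INTER_CUBIC)[...,::-1])
E
```

```text
8.375 q [-0.734  0.525  2.182  2.472  1.227 -1.314] p [ 637.8 -207.2  185.3] F [ 0.1  0.6 -0.9] T [ 0.09  0.63 -0.01] w 21.5 60.0
x [-0.005  0.008  1.   ] y [-0.109 -0.994  0.007] z [ 0.994 -0.109  0.005]
hook [ 652.3 -208.3  263.4] rel eye start sx,sy,z 1.5 -35.3 -1.6
cam hook n 117 x 650.0 y ext [-226.9 -193.9] top [291.8 291.9 294.  294.1 295. ]
```

View pics/s3.png

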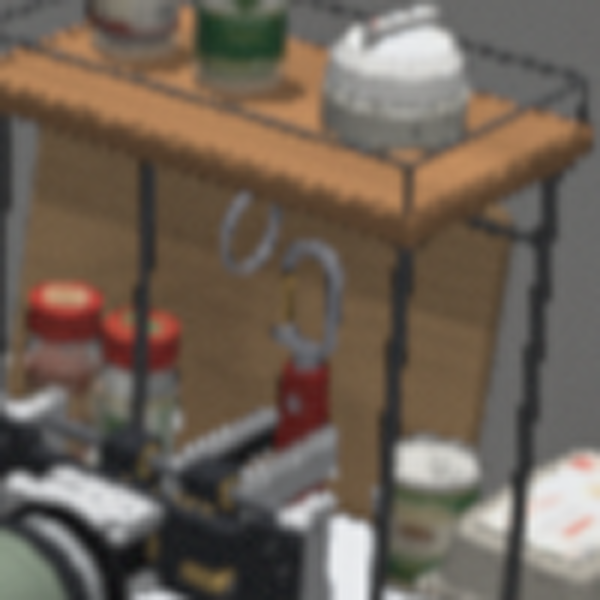

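The hook is beside the ring at the same depth. The ring's bottom is at crop (243,271), the crown top at (313,241), the brass gate at (290,275–320) and the nose at (288,258). I'll cast these rays onto the shelf's cross plane (sx = 0) to compare heights.

```bash
python3 - <<'E'
from tgt import *
from h import *
c=look('side'); o=-c['R'].T@c['t']
for n,a,b in(('ring bottom outer',243,274),('crown top outer',313,239),('gate tip',290,275),('gate base',284,325),('hook bottom join',308,362)):
    r=c['R'].T@np.linalg.inv(c['K'])@np.array([380+(a+.5)/6-.5,200+(b+.5)/6-.5,1]); e=np.array([654.,-173,0])
    w=o+r*((e-o)@sx)/(r@sx); print(n,w.round(1))
E
```

```text
ring bottom outer [ 654.2 -170.7  263. ]
crown top outer [ 650.2 -208.8  293.2]
gate tip [ 651.4 -197.4  270.9]
gate base [ 651.6 -195.9  244. ]
hook bottom join [ 650.  -210.8  229.3]
```

>>> {"op": "carry_out", "data": {"rows": "0 0 0 0.0008 0.008 -0.001 1; 0 0 0 0.0017 0.016 -0.001 1; 0 0 0 0.0025 0.024 -0.001 1; 0 0 0 0.0032 0.031 -0.001 1; 0 0 0 0.004 0.038 -0.001 1"}}

```text
time: 9.15
eef_pos: [640.5, -168.8, 183.1]
eef_rot: [0.041, 0.705, -0.037, 0.707]
force: [-0.3, -0.2, -2.0]
gripper_width: 21.4
finger_force: 60.0
```

```bash
python3 rec.py; cat > eye.py <<'E'
from tgt import *
from h import *
s=bot.sense(); q=s['eef_rot']; R=Ro.from_quat([*q[1:],q[0]]).as_matrix()
hk=s['eef_pos']+15*R[:,2]+78*R[:,0]; d=hk-np.array([654.5,-173,265]); print('hook rel eye start',(d@sx).round(1),(d@sy).round(1),d[2].round(1),'F.sy',(s['force']@sy).round(1),'T',s['torque'].round(2))
c=look('side'); P=cloud(c).reshape(-1,3)-[654.5,-173,0]
S=np.stack([P@sx,P@sy,P[:,2]],1)
e=S[(abs(S[:,0])<26)&(abs(S[:,0])>11)&(abs(S[:,1])<50)&(abs(S[:,2]-288)<15)]
print('eye n',len(e),'sy median',np.median(e[:,1]).round(1),np.percentile(e[:,1],[10,90]).round(1))
h=S[(abs(S[:,0]-d@sx)<11)&(abs(S[:,1]-d@sy)<24)&(S[:,2]<300)&(S[:,2]>230)]
b=h[abs(h[:,2]-272)<12]; print('hook sy ext',np.percentile(b[:,1],[3,97]).round(1),'top',np.sort(h[:,2])[-4:].round(1))
E
python3 eye.py
```

```text
9.15 q [-0.641  0.518  2.213  2.573  1.222 -1.36 ] p [ 640.5 -168.8  183.1] F [-0.3 -0.2 -2. ] T [ 0.17  0.75 -0.18] w 21.4 60.0
x [-0.002  0.006  1.   ] y [-0.111 -0.994  0.006] z [ 0.994 -0.111  0.003]
hook rel eye start 0.4 3.1 -3.8 F.sy -0.2 T [ 0.17  0.75 -0.18]
eye n 28 sy median 19.2 [16.4 21.8]
hook sy ext [-15.4  20.5] top [289.4 289.4 290.7 291.5]
```

>>> {"op": "carry_out", "data": {"rows": "0 0 0 0.0005 0.005 0.0015 1; 0 0 0 0.001 0.010 0.0015 1; 0 0 0 0.0015 0.015 0.0015 1; 0 0 0 0.0015 0.015 0.0015 1"}}

```text
time: 9.7
eef_pos: [642.1, -154.6, 185.1]
eef_rot: [0.042, 0.705, -0.038, 0.707]
force: [-0.0, -3.3, -2.3]
gripper_width: 21.6
finger_force: 60.0
```

```bash
python3 rec.py; python3 eye.py
```

```text
9.7 q [-0.603  0.51   2.222  2.614  1.217 -1.375] p [ 642.1 -154.6  185.1] F [-0.  -3.3 -2.3] T [ 0.39  0.63 -0.63] w 21.6 60.0
x [-0.003  0.006  1.   ] y [-0.112 -0.994  0.005] z [ 0.994 -0.112  0.004]
hook rel eye start 0.5 17.3 -1.9 F.sy -3.3 T [ 0.39  0.63 -0.63]
eye n 28 sy median 30.7 [27.7 35.7]
hook sy ext [-0.3 32.8] top [291.6 291.7 291.9 294.1]
```

>>> {"op": "carry_out", "data": {"rows": "0 0 0 0.0003 0.003 0 1; 0 0 0 0.0006 0.006 0 1; 0 0 0 0.001 0.009 0 1; 0 0 0 0.0012 0.0115 0 1; 0 0 0 0.0012 0.0115 0 1"}}

```text
time: 10.38
eef_pos: [643.4, -143.9, 185.4]
eef_rot: [0.042, 0.704, -0.038, 0.707]
force: [-0.1, -5.8, -1.8]
gripper_width: 21.5
finger_force: 60.2
```

```bash
python3 rec.py; python3 eye.py
```

```text
10.375 q [-0.573  0.508  2.228  2.648  1.214 -1.388] p [ 643.4 -143.9  185.4] F [-0.1 -5.8 -1.8] T [ 0.55  0.58 -1.17] w 21.5 60.2
x [-0.004  0.006  1.   ] y [-0.113 -0.994  0.005] z [ 0.994 -0.113  0.005]
hook rel eye start 0.6 28.0 -1.5 F.sy -5.8 T [ 0.55  0.58 -1.17]
eye n 27 sy median 30.0 [27.9 33.3]
hook sy ext [10.2 37.1] top [291.2 291.2 291.4 294.1]
```

>>> {"op": "carry_out", "data": {"rows": "0 0 0 0.0002 0.002 0 1; 0 0 0 0.0002 0.002 -0.004 1; 0 0 0 0.0002 0.002 -0.008 1; 0 0 0 0.0002 0.002 -0.012 1; 0 0 0 0.0002 0.002 -0.014 1"}}

```text
time: 11.05
eef_pos: [643.4, -140.0, 170.4]
eef_rot: [0.041, 0.705, -0.036, 0.707]
force: [-0.3, -0.6, -1.4]
gripper_width: 21.5
finger_force: 60.0
```

```bash
python3 rec.py; python3 eye.py
```

```text
11.05 q [-0.567  0.554  2.22   2.657  1.246 -1.409] p [ 643.4 -140.   170.4] F [-0.3 -0.6 -1.4] T [ 0.14  0.62 -0.01] w 21.5 60.0
x [-0.002  0.006  1.   ] y [-0.109 -0.994  0.006] z [ 0.994 -0.109  0.003]
hook rel eye start 0.3 32.1 -16.6 F.sy -0.6 T [ 0.14  0.62 -0.01]
eye n 32 sy median 29.9 [27.8 32.6]
hook sy ext [16.3 44.4] top [276.4 276.9 278.5 279. ]
```

```bash
python3 - <<'E'
from h import *
c=look('side'); cv2.imwrite('pics/s4.png',cv2.resize(c['img'][200:300,370:470],None,fx=6,fy=6,interpolation=cv2.INTER_CUBIC)[...,::-1])
E
```

```text
(no output)
```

View pics/s4.png

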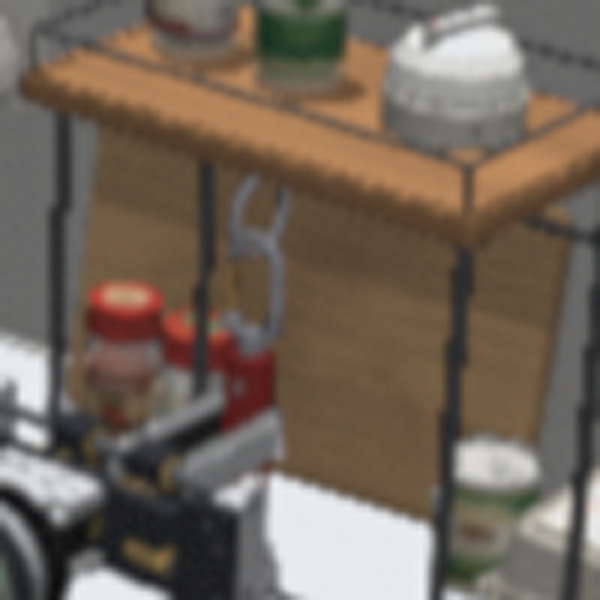

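The hook is linked through the ring at crop (258,240), and the brass gate runs straight and shut at (235,280). I'll lower it slightly, open the fingers and back out to the front.

>>> {"op": "carry_out", "data": {"rows": "0 0 0 0 -0.002 -0.001 1; 0 0 0 0 -0.002 -0.001 0.5; 0 0 0 0 -0.002 -0.001 0.3; 0 0 0 0 -0.002 -0.001 0.2; 0 0 0 0 -0.002 -0.001 0.2"}}

```text
time: 11.78
eef_pos: [643.5, -142.8, 170.1]
eef_rot: [0.041, 0.705, -0.037, 0.707]
force: [-0.1, 0.6, 0.5]
gripper_width: 58.2
finger_force: 0.0
```

```bash
python3 rec.py
```

```text
11.775 q [-0.573  0.557  2.218  2.652  1.248 -1.408] p [ 643.5 -142.8  170.1] F [-0.1  0.6  0.5] T [0.12 0.41 0.  ] w 58.2 0.0
x [-0.003  0.007  1.   ] y [-0.111 -0.994  0.006] z [ 0.994 -0.111  0.004]
```

>>> {"op": "carry_out", "data": {"rows": "0 0 0 -0.02 0.002 0 0.2; 0 0 0 -0.04 0.004 0 0.2; 0 0 0 -0.06 0.0063 0 0.2; 0 0 0 -0.08 0.0084 0 0.2; 0 0 0 -0.1 0.0105 0 0.2"}}

```text
time: 12.4
eef_pos: [543.0, -132.2, 170.2]
eef_rot: [0.041, 0.705, -0.037, 0.707]
force: [0.7, -0.2, -0.2]
gripper_width: 75.6
finger_force: 0.0
```

```bash
python3 rec.py
```

```text
12.4 q [-0.766  0.521  2.429  2.478  1.423 -1.46 ] p [ 543.  -132.2  170.2] F [ 0.7 -0.2 -0.2] T [0.03 0.44 0.01] w 75.6 0.0
x [-0.003  0.007  1.   ] y [-0.11  -0.994  0.006] z [ 0.994 -0.11   0.004]
```

```bash
python3 - <<'E'
from h import *
for k in range(150):
    c=look('side')
    if k%6==0 or k>143:
        P=cloud(c); i=c['img'].astype(int); m=(i[...,0]>90)&(i[...,1]<60)&(i[...,2]<60)&(P[...,0]>600)&(P[...,0]<720)&(abs(P[...,1]+143)<70)&(P[...,2]>120)&(P[...,2]<240)
        v,u=np.nonzero(m); s=bot.sense()['time']
        if len(u): print(round(s,2),len(u),u.mean().round(2),v.mean().round(2),np.median(P[m],axis=0).round(1))
cv2.imwrite('pics/s5.png',cv2.resize(c['img'][180:330,360:500],None,fx=4,fy=4,interpolation=cv2.INTER_CUBIC)[...,::-1])
E
```

```text
12.45 30 412.0 264.37 [ 652.  -151.2  208.1]
12.75 31 412.06 265.48 [ 652.9 -151.5  206.1]
13.05 32 412.06 264.69 [ 654.  -150.7  206.8]
13.35 31 412.16 265.03 [ 654.  -151.6  205.7]
13.65 34 412.12 265.47 [ 654.4 -151.1  206. ]
13.95 28 412.0 264.18 [ 652.7 -151.2  206.5]
14.25 31 412.06 264.52 [ 654.2 -151.   207.1]
14.55 29 412.03 264.55 [ 652.5 -151.3  206.9]
14.85 30 412.1 264.63 [ 654.3 -150.7  207.3]
15.15 33 412.09 265.3 [ 652.9 -152.7  205.7]
15.45 33 412.18 265.61 [ 652.5 -152.5  205.7]
15.75 28 412.36 264.04 [ 653.9 -151.5  207.9]
16.05 27 411.89 264.07 [ 652.9 -151.   207.1]
16.35 31 412.0 265.06 [ 653.3 -150.6  205.4]
16.65 25 412.08 263.36 [ 655.  -151.   208.4]
16.95 30 412.1 264.23 [ 652.7 -151.7  206.7]
17.25 28 411.89 263.18 [ 654.  -151.1  207.5]
17.55 30 412.0 265.6 [ 651.8 -151.7  205.3]
17.85 28 412.18 264.14 [ 654.4 -151.3  207. ]
18.15 32 412.03 265.09 [ 652.6 -150.5  207. ]
18.45 33 412.0 265.48 [ 653.1 -150.3  206.3]
18.75 32 412.0 265.25 [ 652.9 -151.6  206. ]
19.05 29 412.17 264.17 [ 654.7 -148.9  207.4]
19.35 28 411.93 264.32 [ 652.3 -152.2  207.6]
19.65 33 412.09 265.15 [ 653.7 -151.2  207.2]
19.7 27 412.0 264.67 [ 652.9 -150.   208. ]
19.75 31 411.87 265.32 [ 653.1 -150.7  205.3]
19.8 29 412.03 263.93 [ 652.  -150.8  207. ]
19.85 29 412.07 263.9 [ 652.5 -151.8  207.2]
19.9 34 411.91 265.32 [ 653.  -152.   205.3]
```

View pics/s5.png

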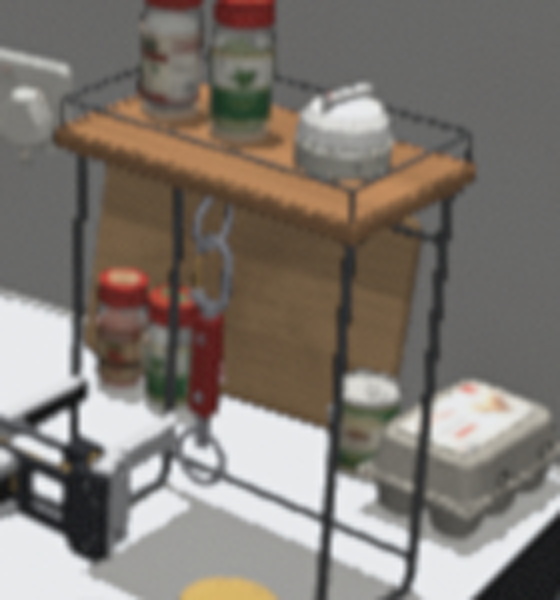

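The opener hangs upright and still from the eye: ring at crop (213,215), hook at (215,260), handle at (205,365), loop at (202,455). The gripper is clear of it, so I'll hand in.

```bash
python3 -c "
from rig import bot
print(bot.hand_in())"
```

```text
the job is handed in; nothing more can be done
None
```

The opener is clipped onto the eye and hung still and upright, with the gate shut and the gripper clear, when I handed the job in at about 20 s; the hand-in returned no verdict.

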